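# Clamp a pipe saddle on the filing mandrel

### The arm

A 7-joint arm with a two-finger parallel gripper is mounted at the origin on a cart in front of the work surface, level with it; the furniture and walls round the work are solid. World frame = base frame: x ahead of the robot, y to its left, z up, the work surface at z = 0. Lengths are in m, angles in rad, forces in N, time in s.
With the tool pointing down it reaches from about 0.4 to 0.875 m from the base axis. Payload 4.4 kg.
Tool frame: the origin (TCP) lies between the finger pads; the fingertips stand robot.tip_reach ahead of it and the grasp point (between the pads) lies 6 mm ahead of it (robot.tip_reach is the distance from the TCP to the fingertips, in m); z points along the fingers, y is the line along which they close (so a half turn about z gives the same grasp; the last joint's range is limited). The gripper opens to 85 mm and grips with 20 to 120 N. Pads are 22 mm wide; open, the fingers measure 114 mm over their backs; the gripper's body (76 mm by 85 mm) begins 54 mm behind the grasp point. The pads swing forward as they close: fully open they stand 13 mm farther back than shut.
Start: joints at [1.103, 0.628, 0.038, 1.517, -0.027, 0.996, -0.02], TCP at [0.254, -0.598, 0.256] pointing down, gripper open.
Joint ranges: [-3.06, 3.06], [-0.37, 2.12], [-1.25, 1.32], [0.18, 2.47], [-1.1, 4.24], [0.23, 1.98], [-2.94, 2.94]. Speed limits (rad/s): [2.57, 2.57, 3.14, 3.14, 3.14, 3.14, 3.14].

### API

Orientations are given as a unit quaternion [x, y, z, w].
In Python, from station import robot, vision gives the robot as it stands.
- The arm moves only by the shell command python3 -m creep 'ROWS'. ROWS is text: rows parted by semicolons, each of 7 numbers parted by spaces: the finger opening in cm, from 0 to 8.54, then the shift along the tool's x, y, z in cm, then the turn, a rotation vector about the tool's x, y, z in degrees. In form: grip x y z rx ry rz; .... A call has exactly 5 rows; each row shifts and turns the commanded pose from where the row before left it, along the tool's axes as they then stand; what a row does not reach is not made up. A row lasts 1/12 s, in which the tool goes at most 41.7 mm and 7.16 degrees, less where a joint would pass 70% of its speed; a pose out of reach is approached as far as the arm can. A call with a gripper value outside its range is refused whole. The fingers move at their own pace and stop on an object; the grip force is fixed at half the most. Time passes only in rows, so rows that do not move let the fingers close, or fill a call up. It gives the time, the measured TCP pose, the force, the opening and the grip force at its end, in the units of the state.
- robot.read_state(): the state, without advancing time (a new reading comes with each control period).
- vision.read_camera(name): name is "scene" or "top" or "wrist"; returns the picture (420x560x3 uint8, blue, green, red); there is no depth.
- vision.camera_params(name): a dict with "fx", "fy", "cx", "cy" (pixels), "R" (3x3) and "t" (3): a world point X has camera coordinates R X + t. Camera axes: x right, y down, z forward; pixel columns grow to the right and rows downward; lengths in m; the calibration is good to about 2 mm. A picture is of the moment at which its call begins: read the wrist's pose just before it. camera_params takes no time and is no camera call; for the wrist camera it gives the pose at the moment of the call.
- robot.finish_job(): hands the job in; it is judged then, once.
The state is a dict: "clock": time; "joint_pos": joint angles; "qvel": joint speeds; "effort": joint torques, N m; "ee_pos": TCP position; "ee_rot": TCP orientation; "wrist_force": force on the tool from outside, world axes, zero at the start; "moment": the same for the moment, N m; "width": opening from 0.0 (shut) to 1.0 (fully open); "finger_force": force on a finger pad.
Only numpy, scipy, OpenCV 4.12 (cv2) and the standard library are available. Lean on these libraries where they do the work, as an engineer would, in place of code of your own. Each camera call takes 0.05 s, during which the arm holds its last target. There are 200 camera calls.

### The job

Load the filing jig: hang the wide pipe saddle (the larger of the two steel straps, the one that fits) astride the mandrel, centred along it where the clamp's rubber foot comes down, square to the mandrel with a leg on each side. Then swing the weighted hold-down arm over until its rubber foot presses on top of the saddle, ready for filing its edges, and let go. Leave the narrow saddle and the small bottle of ink where they are.

Things in the scene. Friction and masses are not known exactly. Their poses are not given: they have to be found in the camera images.
- saddle_wide: wide pipe saddle: bare steel strip 34 mm wide, 4 mm thick, bent to an upside-down U with foot flanges; loose, about 0.2 kg, stands on its feet, 75 mm high. Origin: centre of underside, z up. x: from leg to leg (legs 50 mm apart outside, 42 inside, straight up to 50 mm, then a half-round arch; feet 4 mm thick reach out to x = +-53 mm). y: through the arch. Same after half a turn about z
- saddle_wide_crown (a point): middle of the inner (lower) surface of the wide saddle's arch, 71 mm above its origin: what rests on the mandrel's top line when it hangs there. Axes as the saddle's
- saddle_narrow: narrow pipe saddle, same shape but smaller: 50 mm high, 33 mm across the legs outside and 27 inside (too narrow for the mandrel), strip 26 mm wide, feet out to x = +-40 mm; loose. Origin: centre of underside, axes as the wide one's. The two may have changed places. Not to be used
- filing_jig: fixed jig: steel base plate 100 x 250 x 16 mm, origin at the centre of its underside, y along the mandrel. A grey pedestal 58 x 52 mm, 124 mm high, stands at y = +76 mm; from it the mandrel, a round bar 36 mm thick, sticks out level to -y, axis 85 mm up, free from a 48 mm collar (ends at y = +40 mm) to its tapered nose (full size to y = -68, tip at y = -96 mm)
- mandrel_seat (a point): point on the mandrel's top line, 103 mm above the bench, at y = -20 mm in the jig's frame, where the arm's rubber foot comes down; the saddle's crown point belongs here. Axes as the jig's
- clamp_arm (a joint): angle of the hold-down arm (rad). 0: shut, level along the jig's -y over the mandrel (about 0.017 when resting on the saddle); 1.57: upright; starts near 2.0 (stop), leaning back away from the mandrel. Held by its own weight: above 1.7 it drops back open, below 1.4 it falls shut by itself within about 1 s, pressing about 4 N at its foot; a push of 2 N on the ball tips it over
- clamp_pin (a point): hinge pin of the arm, at y = +78 mm in the jig's frame, 148 mm above the bench; the arm turns in the upright plane of the mandrel's axis. The arm is 18 mm wide and 12 mm thick; its rubber foot (20 mm wide) is 98 mm from the pin and stands out 42 mm on the mandrel side. Axes as the jig's
- clamp_ball (a point): centre of the dark steel ball, 38 mm thick, that weights the free end of the arm, 150 mm from the pin: push it from behind, towards the mandrel's nose
- ink_bottle: small dark bottle, 42 mm wide and 54 mm high, standing loose at the back right. Origin: centre of its underside. To be left alone
There are look-alikes about, which are no part of the job. What is shaped like the saddle_wide but green or red is not meant.

How it is judged:
At the end, for the whole second after the job is handed in: The wide saddle hangs at rest astride the mandrel: crown within 10 mm of the seat along it, 6 mm across, 4 mm in height; square to it within 0.15 rad, upright within 0.2 rad. The arm is shut (below 0.05 rad), its foot pressing on the saddle with over 1 N (x of saddle_wide_crown in the frame of mandrel_seat between -0.006 and 0.006 m and y of saddle_wide_crown in the frame of mandrel_seat between -0.01 and 0.01 m and z of saddle_wide_crown in the frame of mandrel_seat between -0.004 and 0.004 m and angle between the y axis of saddle_wide and the y axis of filing_jig, either way round below 0.15 rad and angle between saddle_wide's own z axis and vertical below 0.2 rad and value of joint clamp_arm below 0.05 rad and contact force between clamp_arm and saddle_wide above 1 N and linear speed of saddle_wide below 0.02 m/s); the robot touches nothing.
It fails at once if the narrow saddle is moved by more than 30 mm (distance of saddle_narrow from where it was at the start of the episode above 0.03 m).
It fails at once if the ink bottle is tipped or moved by more than 30 mm (distance of ink_bottle from where it was at the start of the episode above 0.03 m or angle between ink_bottle's own z axis and vertical above 0.5 rad).
It also fails if it takes over 56 s, if anything falls off the work surface, if the arm or the gripper's body presses on something with over 40 N, if the wrist force passes 120 N, or if a joint passes its speed limit or range.

## Working session

There is one attempt and no reset: what is moved stays moved. The work goes in short steps, Python scripts to look and compute and a shell command to move; the robot and the scene stay as the last step left them, time stands still between calls to the robot, and variables do not carry over. Pictures are saved under pics/ and viewed, at most 10 in all, crops included, and the job is handed in when it is done.

```bash
mkdir -p pics; ls; python3 - <<'E'
from station import robot, vision
import cv2, numpy as np
a=vision.read_camera("scene");b=vision.read_camera("top")
cv2.imwrite("pics/s0.png",a);cv2.imwrite("pics/t0.png",b)
for n in("scene","top","wrist"):
    p=vision.camera_params(n);print(n,p["fx"],p["cx"],p["cy"],np.round(-p["R"].T@p["t"],3).tolist(),np.round(p["R"],3).tolist())
print(robot.read_state(),robot.tip_reach)
E
```

```text
pics
scene 541.4859087855144 286.31898502706053 209.3390166419448 [-0.537, 0.554, 0.863] [[-0.59, -0.807, -0.025], [-0.394, 0.314, -0.864], [0.705, -0.499, -0.503]]
top 450.5372144095026 277.33356685845354 210.5336319041355 [0.363, -0.185, 1.399] [[-0.012, -1.0, 0.005], [-0.989, 0.011, -0.148], [0.148, -0.006, -0.989]]
wrist 289.490309503383 279.9134590459403 205.63324786887782 [0.33, -0.566, 0.375] [[0.39, -0.921, -0.002], [-0.872, -0.37, 0.322], [-0.297, -0.124, -0.947]]
{'clock': 0.1, 'joint_pos': array([ 1.10318822,  0.62919347,  0.03842074,  1.5182548 , -0.02698312,
        0.99631196, -0.01999831]), 'qvel': array([-0.00113262, -0.00298497,  0.00029303, -0.00337055,  0.00126674,
       -0.00051463, -0.00114736]), 'effort': array([ 2.00602692e-03, -5.64532614e+01,  1.23003434e+00, -1.93972760e+01,
        1.12286760e-02,  5.28804536e-03, -1.41543387e-05]), 'ee_pos': array([ 0.25404208, -0.59774583,  0.25552379]), 'ee_rot': array([ 9.79883182e-01,  1.99570209e-01, -1.71123458e-04, -8.07269473e-04]), 'wrist_force': array([ 0.3297104 , -0.7934259 , -0.08223792]), 'moment': array([ 0.01204361,  0.02240628, -0.00367569]), 'finger_force': 0.0, 'width': 1.0028470804987821} 0.025
```

View pics/s0.png

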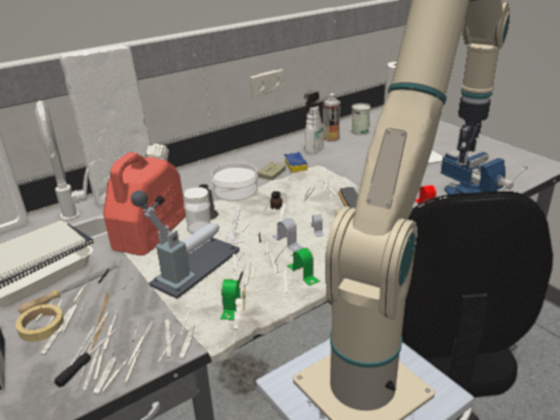

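View pics/t0.png

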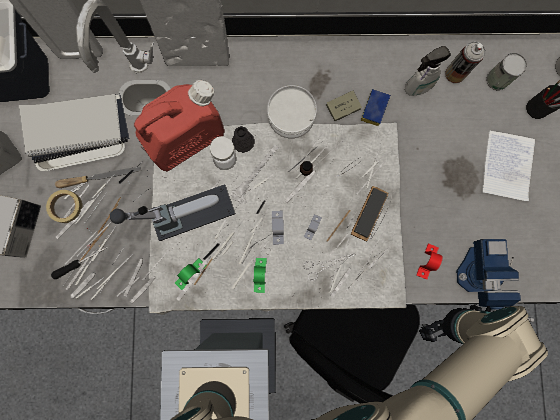

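Top view: the jig is at (193,212), with its nose to the right, and the clamp ball at (117,216). Saddle-like candidates are grey (278,226), grey (313,226), green (188,272), green (260,275) and red (430,261). The larger grey one at (278,226) fits the description, so I'll check it close up.

```bash
python3 - <<'E'
import cv2, numpy as np
b=cv2.imread("pics/t0.png");a=cv2.imread("pics/s0.png")
c=cv2.resize(b[165:265,100:340],None,fx=3.3,fy=3.3,interpolation=cv2.INTER_CUBIC)
d=cv2.resize(a[180:300,130:340],None,fx=2.2,fy=2.2,interpolation=cv2.INTER_CUBIC)
o=np.zeros((330+264,792,3),np.uint8);o[:330,:792]=c[:330,:792];o[330:330+264,:462]=d
cv2.imwrite("pics/c0.png",o)
E
```

```text
(no output)
```

View pics/c0.png

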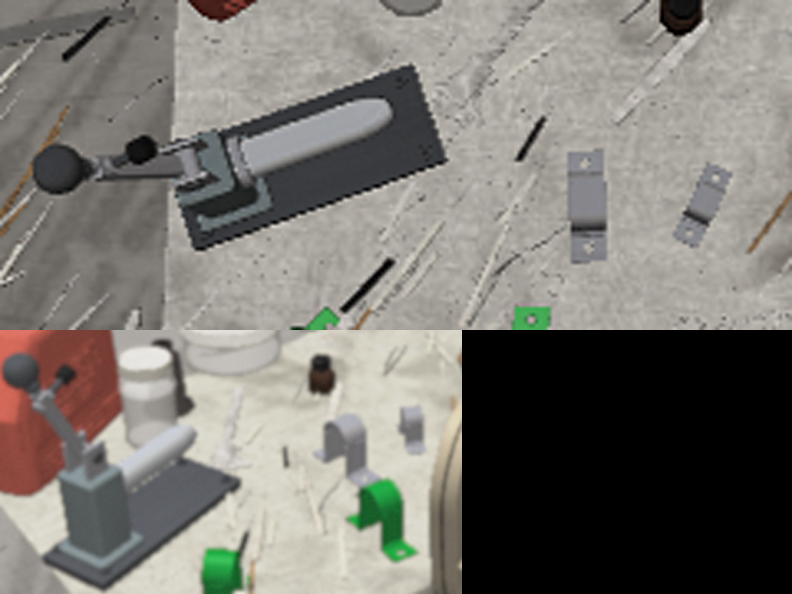

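Crop: the wide saddle is at top px ≈(278,227), with feet holes at (277.6,214.4) and (278.5,239.8). The narrow one is at (313,227). Plate corners are at (225,185), (235,213.5) and (160,241).

```bash
cat > h.py <<'E'
import numpy as np, cv2
from scipy.spatial.transform import Rotation as Ro
from station import robot, vision
def cast(p,uv,z):
    d=p["R"].T@np.array([(uv[0]-p["cx"])/p["fx"],(uv[1]-p["cy"])/p["fy"],1]);c=-p["R"].T@p["t"]
    return (c+d*(z-c[2])/d[2])
def proj(p,X):
    q=p["R"]@np.array(X)+p["t"];return np.array([p["fx"]*q[0]/q[2]+p["cx"],p["fy"]*q[1]/q[2]+p["cy"]])
def local(pos,yaw=None):
    """shift in tool cm to a world TCP position"""
    s=robot.read_state();R=Ro.from_quat(s["ee_rot"])
    return R.inv().apply(np.array(pos)-s["ee_pos"])*100
E
python3 - <<'E'
from h import *
p=vision.camera_params("top")
f=lambda x,y,z:cast(p,(100+(x+.5)/3.3-.5,165+(y+.5)/3.3-.5),z)
A,B,C=f(413,66,.016),f(445,160,.016),f(197,250,.016)
print("plate",A,B,C,np.linalg.norm(A-B),np.linalg.norm(B-C),"ctr",(A+C)/2,"dir -y",(B-C)/np.linalg.norm(B-C))
h1,h2=f(586,163,.004),f(589,247,.004);print("wide",h1,h2,np.linalg.norm(h1-h2),(h1+h2)/2)
b=cv2.imread("pics/t0.png");hsv=cv2.cvtColor(b,cv2.COLOR_BGR2HSV)
m=((b.max(2)<75)*255).astype(np.uint8);m[:160]=0;m[265:]=0;m[:,:150]=0;m[:,245:]=0
k=max(cv2.findContours(m,0,1)[0],key=cv2.contourArea);print(cv2.minAreaRect(k)); print([cast(p,u,.016).round(4).tolist() for u in cv2.boxPoints(cv2.minAreaRect(k))])
# mandrel line: bright edges -> nose tip; wide saddle contour
n=((b[...,0].astype(int)-b[...,2]>6)&(hsv[...,2]>80)).astype(np.uint8)*255
for k in cv2.findContours(n[180:260,100:340],0,1)[0]:
    if cv2.contourArea(k)>60:
        r=cv2.minAreaRect(k+np.array([100,180]));print(cv2.contourArea(k),r)
E
```

```text
plate [ 0.65280872 -0.03063872  0.016     ] [ 0.56245578 -0.0611564   0.016     ] [0.48046801 0.16915566 0.016     ] 0.09536761486455761 0.24447011710671787 ctr [0.56663837 0.06925847 0.016     ] dir -y [ 0.33536932 -0.94208674  0.        ]
wide [ 0.55983144 -0.19359032  0.004     ] [ 0.48011456 -0.19547152  0.004     ] 0.0797390673082658 [ 0.519973   -0.19453092  0.004     ]
((191.60183715820312, 212.28506469726562), (31.750150680541992, 81.25886535644531), 70.34617614746094)
[[0.5721, 0.2067, 0.016], [0.656, -0.0298, 0.016], [0.5611, -0.0633, 0.016], [0.479, 0.1712, 0.016]]
99.5 ((159.4499969482422, 215.3500213623047), (18.65743637084961, 17.076297760009766), 71.56504821777344)
259.5 ((194.27688598632812, 204.38031005859375), (7.9034552574157715, 43.99589920043945), 70.20112609863281)
```

```bash
for i in 1 2 3; do python3 -m creep '8.54 2.7 -1.8 0 0 0 0;8.54 2.7 -1.8 0 0 0 0;8.54 2.7 -1.8 0 0 0 0;8.54 2.7 -1.8 0 0 0 0;8.54 2.7 -1.8 0 0 0 0' | tail -3; done
for i in 1 2; do python3 -m creep '8.54 0 0 0 0 0 -6.8;8.54 0 0 0 0 0 -6.8;8.54 0 0 0 0 0 -6.8;8.54 0 0 0 0 0 -6.8;8.54 0 0 0 0 0 -6.8' | tail -3; done
python3 - <<'E'
from h import *
s=robot.read_state();print(s["ee_pos"],s["joint_pos"].round(2),Ro.from_quat(s["ee_rot"]).as_matrix().round(3).tolist())
p=vision.camera_params("wrist");c=vision.read_camera("wrist");cv2.imwrite("pics/w1.png",c)
np.savez("w1.npz",**p)
T=vision.camera_params("top");S=vision.camera_params("scene")
def tri(u,v):
    A=[];b=[]
    for q,(x,y) in((T,u),(S,v)):
        P=np.hstack([q["R"],q["t"].reshape(3,1)]);x=(x-q["cx"])/q["fx"];y=(y-q["cy"])/q["fy"]
        for r in(x*P[2]-P[0],y*P[2]-P[1]):A.append(r[:3]);b.append(-r[3])
    X=np.linalg.lstsq(np.array(A),np.array(b),rcond=None)[0];return X.round(4),proj(T,X).round(1),proj(S,X).round(1)
print("ball",tri((100+58/3.3,165+169/3.3),(130+21/2.2,180+41/2.2)))
print("knob",tri((142.7,209.8),(160,200)))
E
```

```text
wrist_force: [0.8, 0.4, -0.7]
width: 1.0
finger_force: 0.0
wrist_force: [0.9, 0.1, -0.4]
width: 1.003
finger_force: 0.0
wrist_force: [0.7, -0.5, 0.2]
width: 1.002
finger_force: 0.0
wrist_force: [0.5, 0.6, -0.9]
width: 1.001
finger_force: 0.0
wrist_force: [0.8, -0.8, -0.4]
width: 0.999
finger_force: 0.0
[ 0.52106426 -0.19135228  0.25598397] [ 0.51  0.51 -0.31  1.78  0.19  0.89  0.14] [[-0.024, 1.0, -0.001], [1.0, 0.024, 0.0], [0.0, -0.001, -1.0]]
ball (array([0.5194, 0.2064, 0.2831]), array([117.6, 216.2]), array([139.6, 198.6]))
knob (array([0.5394, 0.153 , 0.2523]), array([142.9, 209.9]), array([159.8, 200. ]))
```

View pics/w1.png

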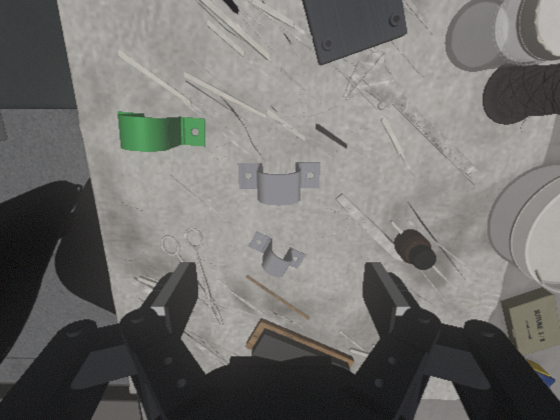

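Wrist view: the wide saddle is centred near (279,183), with foot holes at (249,176) and (310,175). The narrow one is at (277,255) and the ink bottle at (415,248). The triangulated ball and rubber foot match the expected clamp geometry.

```bash
python3 - <<'E'
from h import *
p=dict(np.load("w1.npz"));c=cv2.imread("pics/w1.png")
h=cv2.cvtColor(c,cv2.COLOR_BGR2HSV)
g=(((c[...,0].astype(int)-c[...,2])>3)&(h[...,2]>70)).astype(np.uint8)*255
g[:150]=0;g[215:]=0;g[:,:230]=0;g[:,330:]=0
k=max(cv2.findContours(g,0,1)[0],key=cv2.contourArea);print(cv2.boundingRect(k),cv2.contourArea(k))
a,b=cast(p,(249,176),.004),cast(p,(310,175),.004);print(a,b,np.linalg.norm(a-b),(a+b)/2,np.degrees(np.arctan2(*(b-a)[1::-1])))
x,y,w,hh=cv2.boundingRect(k)
for u in((x,163),(x,188),(x+w,162),(x+w,187)):print(cast(p,u,.004))
t=(a+b)/2
print("cm",local([*t[:2],.044]))
E
```

```text
(265, 173, 32, 32) 814.0
[ 0.47957325 -0.19450143  0.004     ] [ 0.55930175 -0.19134274  0.004     ] 0.0797910473527689 [ 0.5194375  -0.19292209  0.004     ] 2.268760062039063
[ 0.50040944 -0.17691177  0.004     ]
[ 0.50060794 -0.21026873  0.004     ]
[ 0.54161293 -0.17467657  0.004     ]
[ 0.54298952 -0.20792443  0.004     ]
cm [-0.15305818 -0.14738598 21.1913533 ]
```

```bash
python3 -m creep '8.54 -0.2 -0.15 2 0 0 0;8.54 0 0 2.5 0 0 0;8.54 0 0 2.5 0 0 0;8.54 0 0 2.5 0 0 0;8.54 0 0 2.5 0 0 0' | tail -3
python3 -m creep '8.54 0 0 2.5 0 0 0;8.54 0 0 2.5 0 0 0;8.54 0 0 2.5 0 0 0;8.54 0 0 1.7 0 0 0;8.54 0 0 0 0 0 0'
for i in 1 2 3; do python3 -m creep '0 0 0 0 0 0 0;0 0 0 0 0 0 0;0 0 0 0 0 0 0;0 0 0 0 0 0 0;0 0 0 0 0 0 0' ; done
```

```text
wrist_force: [0.5, -1.0, -0.8]
width: 1.0
finger_force: 0.0
clock: 3.07
ee_pos: [0.5174, -0.1927, 0.0409]
ee_rot: [0.701, 0.713, -0.002, -0.003]
wrist_force: [-0.7, -0.4, -0.1]
width: 1.0
finger_force: 0.0
clock: 3.48
ee_pos: [0.521, -0.1937, 0.0459]
ee_rot: [0.701, 0.713, 0.001, 0.001]
wrist_force: [0.1, 0.0, 6.4]
width: 0.579
finger_force: 63.0
clock: 3.9
ee_pos: [0.521, -0.1938, 0.0459]
ee_rot: [0.701, 0.713, 0.001, 0.001]
wrist_force: [0.0, 0.1, 6.9]
width: 0.577
finger_force: 63.2
clock: 4.32
ee_pos: [0.521, -0.1938, 0.0459]
ee_rot: [0.701, 0.713, 0.001, 0.001]
wrist_force: [0.2, 1.0, 7.4]
width: 0.58
finger_force: 63.2
```

```bash
python3 -m creep '0 0 0 -2 0 0 0;0 0 0 -3.5 0 0 0;0 0 0 -3.5 0 0 0;0 0 0 -3.5 0 0 0;0 0 0 -3.5 0 0 0' | tail -3
python3 -m creep '0 2.07 0.71 0 0 0 0;0 2.07 0.71 0 0 0 0;0 2.07 0.71 0 0 0 0;0 2.07 0.71 0 0 0 0;0 2.07 0.71 0 0 0 0' | tail -3
python3 -m creep '0 2.07 0.71 0 0 0 0;0 2.07 0.71 0 0 0 0;0 2.07 0.71 0 0 0 0;0 2.07 0.71 0 0 0 0;0 2.07 0.71 0 0 0 0' | tail -3
python3 -m creep '0 0 0 0 0 0 -5;0 0 0 0 0 0 -5;0 0 0 0 0 0 -5;0 0 0 0 0 0 -3.1;0 0 0 0 0 0 0' | tail -3
python3 - <<'E'
from h import *
s=robot.read_state();R=Ro.from_quat(s["ee_rot"]).as_matrix();print(s["clock"],s["ee_pos"],s["joint_pos"].round(2),R.round(3).tolist(),np.degrees(np.arctan2(R[1,0],R[0,0])))
p=vision.camera_params("wrist");c=vision.read_camera("wrist");np.savez("w2.npz",**p);d=vision.read_camera("scene");cv2.imwrite("pics/w2r.png",c)
o=np.zeros((600,560,3),np.uint8);o[:420]=c
o[420:600,:270]=cv2.resize(d[160:300,130:340],(270,180));o[420:600,280:]=cv2.resize(vision.read_camera("top")[150:250,100:255],(280,180));cv2.imwrite("pics/w2.png",o)
E
```

```text
wrist_force: [0.4, -0.3, -1.9]
width: 0.575
finger_force: 62.8
wrist_force: [0.7, 0.3, -1.3]
width: 0.577
finger_force: 62.9
wrist_force: [0.0, -0.1, -1.8]
width: 0.573
finger_force: 62.9
wrist_force: [0.6, 0.1, -2.3]
width: 0.577
finger_force: 62.7
5.9833 [0.58693054 0.0146538  0.20451814] [ 0.16  0.62 -0.37  1.75  0.29  0.83 -0.01] [[-0.329, 0.944, -0.0], [0.944, 0.329, 0.0], [0.0, -0.0, -1.0]] 109.17923003221172
```

View pics/w2.png

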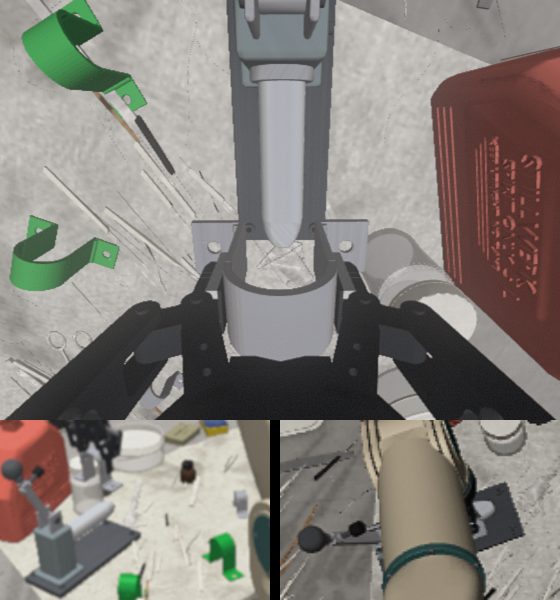

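Wrist view: the saddle is held square, with its arch at (280,310). The mandrel is centred near (282,150), with its tip at (285,247), the collar edge at (280,80) and the plate edges near x 238 and 328. I'll measure the mandrel axis from this view.

```bash
python3 - <<'E'
from h import *
p=dict(np.load("w2.npz"));c=cv2.imread("pics/w2r.png")
g=cv2.cvtColor(c,6).astype(int)
P=[];Q=[]
for r in range(95,195,10):
    m=np.where(g[r,240:325]>125)[0]+240
    run=max(np.split(m,np.where(np.diff(m)>1)[0]+1),key=len)
    d=np.where(c[r].max(1)<105)[0]; 
    l,rr=cast(p,(run[0]-.5,r),.088),cast(p,(run[-1]+.5,r),.088);P.append((l+rr)/2)
    row=g[r];L=np.argmax(np.abs(np.diff(row[215:250])))+215;Rg=np.argmax(np.abs(np.diff(row[310:345])))+310
    a,b=cast(p,(L+.5,r),.016),cast(p,(Rg+.5,r),.016);Q.append((a+b)/2)
    print(r,run[0],run[-1],np.linalg.norm(l-rr).round(4),L,Rg,np.linalg.norm(a-b).round(4))
P=np.array(P);Q=np.array(Q)
for N,A in(("mandrel",P),("plate",Q)):
    m=A[:,:2].mean(0);d=np.linalg.svd(A[:,:2]-m)[2][0];d*=np.sign(d[1])
    print(N,m,np.degrees(np.arctan2(d[1],d[0])))
# collar end & nose tip along the axis
for n,u,z in(("tip",(285,247),.085),("collar",(280,81),.109)):print(n,cast(p,u,z))
# candidate seat from top view in this image
print(proj(p,[.5737,.0524,.103]))
E
```

```text
95 260 304 0.0343 231 330 0.0984
105 260 304 0.0346 231 330 0.0994
115 260 304 0.035 231 329 0.0995
125 261 303 0.0338 233 329 0.0985
135 261 303 0.0342 233 328 0.0985
145 261 303 0.0345 234 328 0.0985
155 261 303 0.0349 234 327 0.0986
165 262 303 0.0345 235 327 0.0986
175 262 302 0.034 235 326 0.0986
185 262 303 0.0353 236 326 0.0986
mandrel [0.56902907 0.06931431] 109.50435174184375
plate [0.57102697 0.06188853] 109.48800378913141
tip [ 0.60306772 -0.02006587  0.085     ]
collar [0.55356397 0.10885756 0.109     ]
[280.70459287 166.19382202]
```

```bash
python3 -m creep '0 0 0.1 2 0 0 0;0 0 0 2.5 0 0 0;0 0 0 2.5 0 0 0;0 0 0 2.5 0 0 0;0 0 0 2.4 0 0 0' | tail -6
python3 -m creep '0 0 0 0 0 0 0;0 0.8 0 0 0 0 0;0 1 0 0 0 0 0;0 1 0 0 0 0 0;0 1 0 0 0 0 0' | tail -6
python3 -m creep '0 0 0 0 0 0 0;0 0 0 0 0 0 0;0 0 0 0.2 0 0 0;0 0 0 0.2 0 0 0;0 0 0 0 0 0 0' | tail -6
python3 - <<'E'
from h import *
s=robot.read_state();p=vision.camera_params("wrist");c=vision.read_camera("wrist");d=vision.read_camera("scene")
print(s["ee_pos"],s["joint_pos"].round(2));u=np.array([-.334,.943]);e=s["ee_pos"][:2]-[.5744,.0526];print("along",e@u,"lat",e@[.943,.334])
o=np.zeros((600,560,3),np.uint8);o[:420]=c;o[420:600,:270]=cv2.resize(d[160:300,130:340],(270,180));cv2.imwrite("pics/w3.png",o);np.savez("w3.npz",**p)
E
```

```text
clock: 6.55
ee_pos: [0.5882, 0.015, 0.0844]
ee_rot: [0.58, 0.814, 0.0, 0.0]
wrist_force: [-0.3, 0.8, -1.9]
width: 0.579
finger_force: 62.9
clock: 6.97
ee_pos: [0.5761, 0.0531, 0.087]
ee_rot: [0.58, 0.815, 0.001, 0.001]
wrist_force: [0.8, 0.9, -0.7]
width: 0.579
finger_force: 63.1
clock: 7.38
ee_pos: [0.5756, 0.0502, 0.0809]
ee_rot: [0.58, 0.814, -0.0, -0.0]
wrist_force: [-1.2, 0.4, -1.8]
width: 0.571
finger_force: 63.1
[0.5756339  0.05016304 0.08089642] [ 0.04  0.78 -0.28  1.85  0.37  0.56 -0.15]
along -0.0027101702102009383 lat 0.0003496208067130182
```

View pics/w3.png

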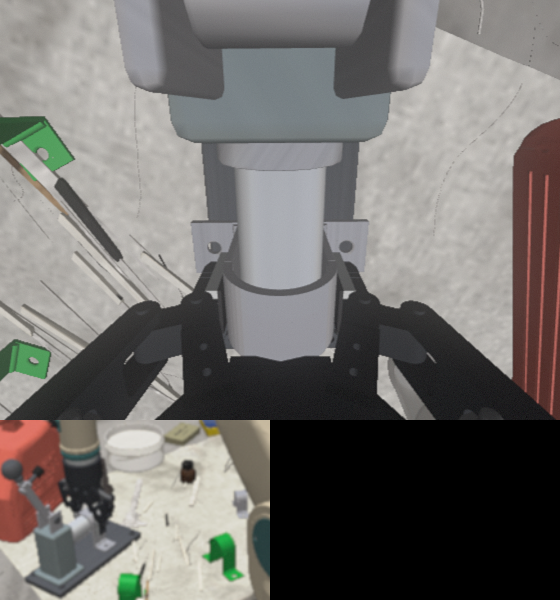

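The saddle straddles the mandrel symmetrically: arch 224–338, mandrel 237–325. I'll check the gap from collar to strip, then lower until it touches.

```bash
python3 - <<'E'
from h import *
p=dict(np.load("w3.npz"));u=np.array([-.334,.943])
for n,q,z in(("collar top",(281,143),.109),("collar/mandrel line",(281,168),.103),("strip edge top",(281,297),.110),("strip edge lower",(281,292),.106)):
    print(n,(cast(p,q,z)[:2]-[.5744,.0526])@u)
E
python3 -m creep '0 0.2 0 0.1 0 0 0;0 0 0 0.1 0 0 0;0 0 0 0.1 0 0 0;0 0 0 0 0 0 0;0 0 0 0 0 0 0'
```

```text
collar top 0.06965973279609712
collar/mandrel line 0.060627106391029785
strip edge top 0.013990897211613508
strip edge lower 0.013317158219398198
clock: 7.9
ee_pos: [0.575, 0.0529, 0.0782]
ee_rot: [0.58, 0.815, -0.0, -0.0]
wrist_force: [0.6, 0.3, -1.6]
width: 0.576
finger_force: 63.1
```

```bash
for i in 1 2; do python3 -m creep '0 0 0 0.1 0 0 0;0 0 0 0 0 0 0;0 0 0 0 0 0 0;0 0 0 0 0 0 0;0 0 0 0 0 0 0'|grep -E "ee_pos|wrist"; done
```

```text
ee_pos: [0.5752, 0.053, 0.0779]
wrist_force: [-2.0, -0.2, 5.9]
ee_pos: [0.5752, 0.053, 0.0778]
wrist_force: [-3.2, -0.9, 13.1]
```

```bash
python3 -m creep '0 0 0 -0.1 0 0 0;8.54 0 0 0 0 0 0;8.54 0 0 0 0 0 0;8.54 0 0 0 0 0 0;8.54 0 0 0 0 0 0'|grep -E "ee_pos|wrist|width"
python3 -m creep '8.54 0 0 0 0 0 0;8.54 0 0 0 0 0 0;8.54 0 0 -0.4 0 0 0;8.54 -0.5 0 0 0 0 0;8.54 -1 0 0 0 0 0'|grep -E "ee_pos|wrist|width"
python3 -m creep '8.54 -1.5 0 0 0 0 0;8.54 -1.5 0 0 0 0 0;8.54 -1.5 0 0 0 0 0;8.54 -1.5 0 0 0 0 0;8.54 -1.5 0 0 0 0 0'|grep -E "ee_pos|wrist|width"
python3 -m creep '8.54 0 0 -3 0 0 0;8.54 0 0 -3.5 0 0 0;8.54 0 0 -3.5 0 0 0;8.54 0 0 -3.5 0 0 0;8.54 0 0 -3.5 0 0 0'|grep -E "ee_pos|wrist|width"
python3 - <<'E'
from h import *
s=robot.read_state();print(s["clock"],s["ee_pos"])
p=vision.camera_params("wrist");c=vision.read_camera("wrist");d=vision.read_camera("scene")
o=np.zeros((600,560,3),np.uint8);o[:420]=c;o[420:600,:270]=cv2.resize(d[160:300,130:340],(270,180));cv2.imwrite("pics/w4.png",o);np.savez("w4.npz",**p)
E
```

```text
ee_pos: [0.5751, 0.053, 0.077]
wrist_force: [-0.4, 0.5, -1.3]
width: 0.996
ee_pos: [0.5801, 0.0399, 0.0817]
wrist_force: [0.1, -0.3, -0.1]
width: 1.004
ee_pos: [0.605, -0.0343, 0.0813]
wrist_force: [1.0, -0.6, -0.2]
width: 0.997
ee_pos: [0.6043, -0.0336, 0.253]
wrist_force: [0.6, -0.6, -0.2]
width: 1.0
10.4 [ 0.60431047 -0.03359509  0.2530279 ]
```

View pics/w4.png

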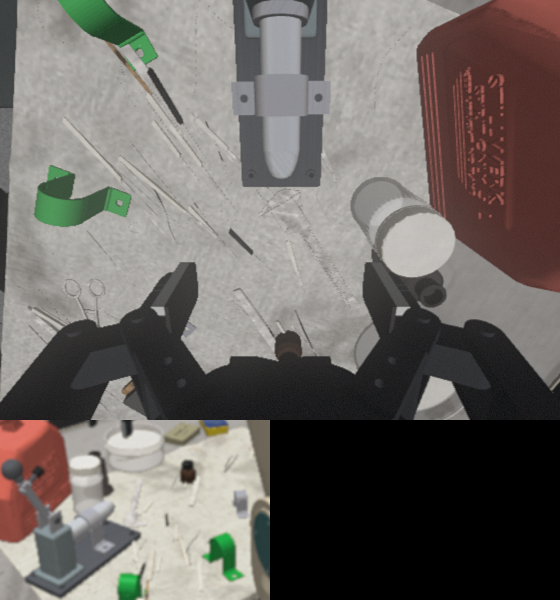

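The saddle hangs square and symmetric at (281,95). Next I'll go over the ball and drop the closed fingers behind it.

```bash
python3 - <<'E'
from h import *
p=dict(np.load("w4.npz"));u=np.array([-.334,.943])
for q,z in(((281,76),.107),((281,115),.107),((243,98),.036),((319,98),.036)):
    e=cast(p,q,z)[:2]-[.5744,.0526];print((e@u).round(4),(e@[.943,.334]).round(4))
E
python3 -m creep '0 0 0 -2.4 0 0 0;0 0 0 -2.4 0 0 0;0 0 0 -2.4 0 0 0;0 0 0 -2.4 0 0 0;0 0 0 -2.4 0 0 0'|grep -E "ee_pos|wrist|width"
for i in 1 2; do python3 -m creep '0 3.1 0 0 0 0 0;0 3.1 0 0 0 0 0;0 3.1 0 0 0 0 0;0 3.1 0 0 0 0 0;0 3.1 0 0 0 0 0'|grep -E "ee_pos|wrist|width"; done
python3 -m creep '0 0 0 0 0 0 0;0 0 0 0 0 0 0;0 0 0 0 0 0 0;0 0 0 0 0 0 0;0 0 0 0 0 0 0'
python3 - <<'E'
from h import *
s=robot.read_state();d=s["ee_pos"][:2]-[.5744,.0526];print(d@[-.334,.943],d@[.943,.334],s["joint_pos"].round(2))
E
```

```text
0.0166 0.0005
-0.0147 0.0003
0.0017 -0.0408
0.001 0.042
ee_pos: [0.6042, -0.0334, 0.3719]
wrist_force: [-0.3, -1.1, -0.5]
width: 0.3
ee_pos: [0.5533, 0.1143, 0.3708]
wrist_force: [-0.2, 0.7, -0.5]
width: -0.001
ee_pos: [0.5029, 0.2609, 0.3708]
wrist_force: [0.3, -0.0, 0.4]
width: -0.0
clock: 12.17
ee_pos: [0.5039, 0.259, 0.3711]
ee_rot: [0.581, 0.814, -0.0, 0.0]
wrist_force: [-0.3, 0.0, 1.2]
width: -0.0
finger_force: 0.0
0.21817739416188967 0.0024338053289835355 [-0.2   0.43 -0.49  1.58  0.22  1.18 -0.4 ]
```

Saddle centre along is +1 mm and lateral is +0.5 mm, both good. Now I'll drop behind the ball (8.8 cm, with −0.25 cm lateral) and push.

```bash
python3 -m creep '0 0 -0.25 1.6 0 0 0;0 0 0 1.8 0 0 0;0 0 0 1.8 0 0 0;0 0 0 1.8 0 0 0;0 0 0 1.8 0 0 0'|grep -E "ee_pos|wrist|width"
python3 -m creep '0 -0.8 0 0 0 0 0;0 -0.8 0 0 0 0 0;0 -0.8 0 0 0 0 0;0 -0.8 0 0 0 0 0;0 -0.8 0 0 0 0 0'|grep -E "ee_pos|wrist|width"
python3 -m creep '0 -0.8 0 0 0 0 0;0 -0.8 0 0 0 0 0;0 -0.8 0 0 0 0 0;0 -0.8 0 0 0 0 0;0 -0.8 0 0 0 0 0'|grep -E "ee_pos|wrist|width"
python3 -m creep '0 -0.8 0 0 0 0 0;0 -0.8 0 0 0 0 0;0 -0.8 0 0 0 0 0;0 -0.8 0 0 0 0 0;0 0 0 0 0 0 0'|grep -E "ee_pos|wrist|width"
python3 - <<'E'
from h import *
s=robot.read_state();d=s["ee_pos"][:2]-[.5744,.0526];print(d@[-.334,.943],d@[.943,.334])
d=vision.read_camera("scene");cv2.imwrite("pics/s5.png",cv2.resize(d[120:320,100:340],None,fx=2.5,fy=2.5))
E
```

```text
ee_pos: [0.5013, 0.2587, 0.2826]
wrist_force: [-0.4, -0.5, -0.0]
width: -0.0
ee_pos: [0.5148, 0.2225, 0.285]
wrist_force: [-0.3, 2.8, 2.5]
width: -0.004
ee_pos: [0.5271, 0.1831, 0.2832]
wrist_force: [-1.1, 1.1, 0.1]
width: 0.002
ee_pos: [0.538, 0.1514, 0.283]
wrist_force: [1.4, -0.0, -0.4]
width: 0.001
0.10533561212387825 -0.0012938308793618845
```

View pics/s5.png

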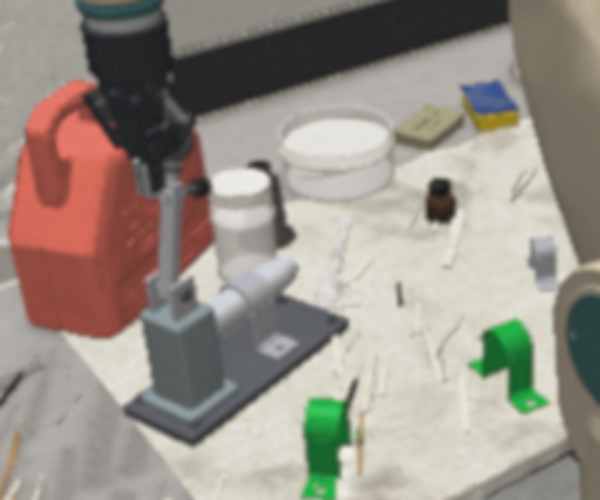

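The arm is about upright at (170,230), with the ball behind the gripper and the saddle undisturbed. I'll push a little further.

```bash
for i in 1 2; do python3 -m creep '0 -0.7 0 0 0 0 0;0 -0.7 0 0 0 0 0;0 -0.7 0 0 0 0 0;0 0 0 0 0 0 0;0 0 0 0 0 0 0'|grep -E "ee_pos|wrist"; done
python3 -m creep '0 0 0 0 0 0 0;0 2 0 0 0 0 0;0 2 0 0 0 0 0;0 2 0 0 0 0 0;0 0 0 -2 0 0 0'|grep -E "ee_pos|wrist"
python3 -m creep '0 0 0 -3 0 0 0;0 0 0 -2 0 0 0;0 0 0 0 0 0 0;0 0 0 0 0 0 0;0 0 0 0 0 0 0'|grep -E "ee_pos|wrist"
python3 - <<'E'
from h import *
d=vision.read_camera("scene");t=vision.read_camera("top");o=np.zeros((600,500,3),np.uint8)
o[:360]=cv2.resize(d[160:300,130:325],(500,360));o[360:]=cv2.resize(t[160:260,100:308],(500,240));cv2.imwrite("pics/s6.png",o)
w=vision.camera_params("wrist");np.savez("w6.npz",**w);cv2.imwrite("pics/w6.png",vision.read_camera("wrist"))
E
```

```text
ee_pos: [0.5444, 0.1337, 0.2833]
wrist_force: [0.5, -0.6, -0.2]
ee_pos: [0.5513, 0.1137, 0.2832]
wrist_force: [-0.7, 0.0, -0.6]
ee_pos: [0.5275, 0.1756, 0.3008]
wrist_force: [-0.2, 0.4, -0.2]
ee_pos: [0.5309, 0.1711, 0.3526]
wrist_force: [0.5, -0.2, 0.1]
```

View pics/s6.png

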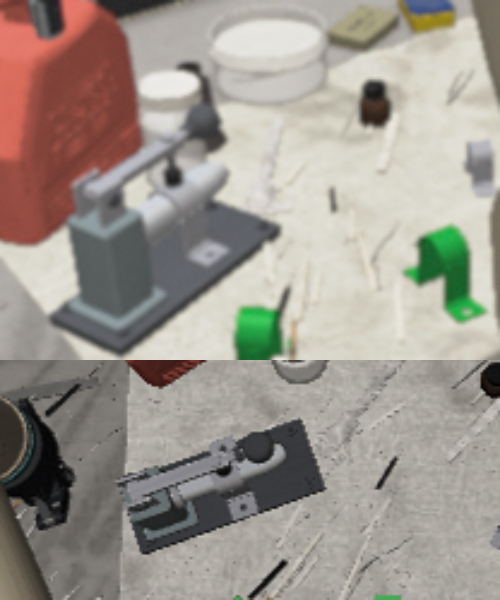

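The arm is shut and level with its foot on the saddle, the saddle is square to the mandrel, and the robot is clear. Handing in.

```bash
python3 -c "
from station import robot
print(robot.read_state()['clock'],robot.finish_job())"
```

```text
the job is handed in; nothing more can be done
15.7 None
```

The job is handed in at 15.7 s, though no verdict came back: the wide saddle hangs square on the mandrel, about 1 mm off the seat when last measured (before the arm came down), with the hold-down arm shut on it; the foot force was not measured, and the narrow saddle and ink bottle were not touched.

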